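# Get the garlic from behind the spice jars

### The arm

A 6-joint arm with a two-finger parallel gripper is mounted at the origin on a cart in front of the work surface, level with it; the furniture and walls round the work are solid. World frame = base frame: x ahead of the robot, y to its left, z up, the work surface at z = 0. Lengths are in m, angles in rad, forces in N, time in s.
With the tool pointing down it reaches from about 0.3 to 0.875 m from the base axis. Payload 6.4 kg.
Tool frame: the origin (TCP) lies midway between the tips of the shut fingers; the grasp point (between the pads) lies 19 mm behind it (env.hold_point_z is the distance from the TCP to the grasp point, in m); z points along the fingers, y is the line along which they close (so a half turn about z gives the same grasp; the last joint's range is limited). The gripper opens to 85 mm and grips with 20 to 120 N. Pads are 22 mm wide; open, the fingers measure 114 mm over their backs; the gripper's body (76 mm by 85 mm) begins 54 mm behind the grasp point. The pads swing forward as they close: fully open they stand 13 mm farther back than shut.
Start: joints at [1.057, 0.181, 1.607, -0, 1.354, -0.206], TCP at [0.174, 0.548, 0.231] pointing down, gripper open.
Joint ranges: [-2.99, 2.99], [-0.89, 2.07], [0.3, 2.58], [-1.14, 4.28], [0, 2.63], [-3.12, 3.12]. Speed limits (rad/s): [2.57, 2.57, 3.01, 3.14, 3.14, 3.14].

### API

Orientations are given as [roll, pitch, yaw] about the fixed x, y, z axes, in that order (R = Rz(yaw) Ry(pitch) Rx(roll)).
In Python, from rig import env gives the robot as it stands.
- The arm moves only by the tool step_arm, never from a script. Its argument "targets" is a list of rows, each a list of 4 numbers: the shift along the tool's x, y, z in mm, then the turn about the tool's z in degrees. A call has 1 to 12 rows; each row is the pose to reach, as a shift and turn from the pose commanded when the call began, along the tool's axes at that moment; what a row does not reach only later rows make up. A row lasts 1/8 s, in which the tool goes at most 62.5 mm and 10.7 degrees, less where a joint would pass 70% of its speed; a pose out of reach is approached as far as the arm can. A call with a gripper value outside its range is refused whole. "claw" is the opening, from 0 (shut) to 1 (fully open), set as the call begins (left out, the last holds). The fingers move at their own pace and stop on an object; "newtons" is the grip in N (left out, the last holds). Time passes only in rows, so rows that repeat a pose let the fingers close. It gives the time, the measured TCP pose, the force, the opening and the grip force at its end, in the units of the state.
- env.get_state(): the state, without advancing time (a new reading comes with each control period).
- env.capture(name): name is "scene" or "top" or "wrist"; returns a dict with "img" (400x640x3 uint8, red, green, blue), "depth" (400x640 float32, m along the optical axis (not along the pixel's ray), 0 where there is no reading), "camera_matrix" (3x3 intrinsics, pixels), "world_to_cam" (4x4, takes a point from world to camera coordinates). Camera axes: x right, y down, z forward; pixel columns grow to the right and rows downward; lengths in m; the calibration is good to about 2 mm. A picture is of the moment at which its call begins.
- env.finish_job(): hands the job in; it is judged then, once.
The state is a dict: "time_s": time; "joint_positions": joint angles; "joint_velocities": joint speeds; "effort": joint torques, N m; "ee_pos": TCP position; "eef_rot": TCP orientation; "force": force on the tool from outside, world axes, zero at the start; "ft_torque": the same for the moment, N m; "grip_width": finger opening in m; "gripper_force": force on a finger pad.
Only numpy, scipy, OpenCV 4.12 (cv2) and the standard library are available. Lean on these libraries where they do the work, as an engineer would, in place of code of your own. Each camera call takes 0.05 s, during which the arm holds its last target. There are 200 camera calls.

### The job

The garlic bulb for the tomato sauce lies in the wooden spice rack behind the row of three jars: first clear all three jars out onto the steel tray, standing upright, then fetch the garlic and set it down in the middle of the round cork mat. After that put each jar back upright in the same pocket, where it stood at the start; never tip a jar over.

Things in the scene. Friction and masses are not known exactly. Their poses are not given: they have to be found in the camera images.
- red_jar_centre (a point): Red-capped spice jar, an upright glass cylinder 45 mm in diameter and 108 mm high with a red cap (as wide as the jar, the top 20 mm). At the start it stands upright in one of the three front pockets of the rack; which one changes. This point is its centre, half-way up (54 mm over its foot); z is its upright axis.
- green_jar_centre (a point): Green-capped spice jar, an upright glass cylinder 41 mm in diameter and 108 mm high with a green cap (as wide as the jar, the top 20 mm). At the start it stands upright in one of the three front pockets of the rack; which one changes. This point is its centre, half-way up (54 mm over its foot); z is its upright axis.
- yellow_jar_centre (a point): Yellow-capped spice jar, an upright glass cylinder 44 mm in diameter and 106 mm high with a mustard-yellow-rimmed (its top mostly black) cap (as wide as the jar, the top 20 mm). At the start it stands upright in one of the three front pockets of the rack; which one changes. This point is its centre, half-way up (53 mm over its foot); z is its upright axis.
- garlic_centre (a point): Pale pinkish-white garlic bulb, round from above, about 60 mm across at its widest (about a third of the way up) and 59 mm high, with a short pointed neck on top; about 40 g. It stands in the bay of the rack, close behind the jars. This point is on its axis, half-way up (30 mm over its foot).
- rack: Low open rack of light wood, fixed, 162 (x) by 206 mm (y), 6 mm floor, walls 18 mm high. Origin: centre of its underside on the worktop; x to the back, y left, z up. Front row: three pockets about 62 mm square centred at x = -49, y = +66, 0, -66 mm (jars start there), parted by 4 mm dividers 15 mm high at y = +33, -33 mm. Behind is one open bay with the garlic at about x = +12 mm.
- tray: Low oblong steel tray, the side area, fixed to the worktop left or right of the rack: 190 mm along x, 100 mm along y, floor 4 mm thick, rim 4 mm wide and 10 mm high. Origin: centre of its underside on the worktop; x points roughly away from the robot, z up. Empty at the start; three jars fit in a row along x, 60 mm apart.
- mat: Round brown cork mat, 110 mm in diameter and 5 mm thick, fixed to the worktop on the other side of the rack from the tray. Its origin is the centre of its underside on the worktop.

How it is judged:
On the way, in this order (a step that is already met when the one before it is completed fails the run):
1. all three jars stand upright on the steel tray, while the garlic is still in the rack where it was (within 25 mm) (x of red_jar_centre in the frame of tray between -0.09 and 0.09 m and y of red_jar_centre in the frame of tray between -0.045 and 0.045 m and height (world z) of each of red_jar_centre, green_jar_centre, yellow_jar_centre below 0.068 m and angle between each of red_jar_centre, green_jar_centre, yellow_jar_centre's own z axis and vertical below 0.15 rad and x of green_jar_centre in the frame of tray between -0.09 and 0.09 m and y of green_jar_centre in the frame of tray between -0.045 and 0.045 m and x of yellow_jar_centre in the frame of tray between -0.09 and 0.09 m and y of yellow_jar_centre in the frame of tray between -0.045 and 0.045 m and distance of garlic_centre from where it was at the start of the episode below 0.025 m), for 0.2 s.
2. the garlic lies in the middle of the cork mat (within 22 mm), the jars still on the tray (horizontal distance between garlic_centre and mat below 0.022 m and height (world z) of garlic_centre below 0.045 m and linear speed of garlic below 0.02 m/s and x of red_jar_centre in the frame of tray between -0.09 and 0.09 m and y of red_jar_centre in the frame of tray between -0.045 and 0.045 m and height (world z) of each of red_jar_centre, green_jar_centre, yellow_jar_centre below 0.068 m and angle between each of red_jar_centre, green_jar_centre, yellow_jar_centre's own z axis and vertical below 0.15 rad and x of green_jar_centre in the frame of tray between -0.09 and 0.09 m and y of green_jar_centre in the frame of tray between -0.045 and 0.045 m and x of yellow_jar_centre in the frame of tray between -0.09 and 0.09 m and y of yellow_jar_centre in the frame of tray between -0.045 and 0.045 m), for 0.2 s.
At the end, for the whole second after the job is handed in: The garlic lies with its centre within 22 mm of the cork mat's centre; every jar stands upright within 15 mm of where it stood at the start, in its own pocket; all are at rest (horizontal distance between garlic_centre and mat below 0.022 m and height (world z) of garlic_centre below 0.045 m and distance of each of red_jar_centre, green_jar_centre, yellow_jar_centre from where it was at the start of the episode below 0.015 m and angle between each of red_jar_centre, green_jar_centre, yellow_jar_centre's own z axis and vertical below 0.1 rad and linear speed of each of red_jar, green_jar, yellow_jar, garlic below 0.02 m/s); the robot touches nothing.
It fails at once if the red jar is tipped over (angle between red_jar_centre's own z axis and vertical above 0.7 rad).
It fails at once if the green jar is tipped over (angle between green_jar_centre's own z axis and vertical above 0.7 rad).
It fails at once if the yellow jar is tipped over (angle between yellow_jar_centre's own z axis and vertical above 0.7 rad).
It also fails if it takes over 138 s, if anything falls off the work surface, if the arm or the gripper's body presses on something with over 40 N, if the wrist force passes 120 N, or if a joint passes its speed limit or range.

## Working session

There is one attempt and no reset: what is moved stays moved. The work goes in short steps, Python scripts to look and compute and a tool call to move; the robot and the scene stay as the last step left them, time stands still between calls to the robot, and variables do not carry over. Pictures are saved under pics/ and viewed, at most 14 in all, crops included, and the job is handed in when it is done.

Besides the shell and the picture viewer there is one more tool, called after ">>>" as name([rows], argument=value, ...), one row to a line, values as JSON. step_arm: Moves the arm, as the interface text tells. Its arguments: {"type":"object","properties":{"targets":{"type":"array"},"claw":{"type":"number"},"newtons":{"type":"number"}},"required":["targets"]}

```bash
mkdir -p pics; cat > h.py <<'E'
import numpy as np, cv2
from rig import env
def cap(n,fn=None):
    c=env.capture(n)
    if fn: cv2.imwrite('pics/'+fn,c['img'][:,:,::-1])
    return c
def cloud(c):
    K=c['camera_matrix'];d=c['depth'];v,u=np.indices(d.shape)
    p=np.stack([(u-K[0,2])/K[0,0]*d,(v-K[1,2])/K[1,1]*d,d,np.ones_like(d)],-1)
    return (p@np.linalg.inv(c['world_to_cam']).T)[...,:3]
E
python3 - <<'E'
from h import *
c=cap('top','t0.png');P=cloud(c)
np.savez('t0.npz',P=P,img=c['img'])
s=env.get_state();print(s['ee_pos'],s['eef_rot'],s['grip_width'],env.hold_point_z)
cap('scene','s0.png')
E
```

```text
[0.17391642 0.54749101 0.23037696] [-3.13986904e+00 -3.42455821e-04  2.83379739e+00] 0.08589655049484438 0.0187
```

View pics/t0.png

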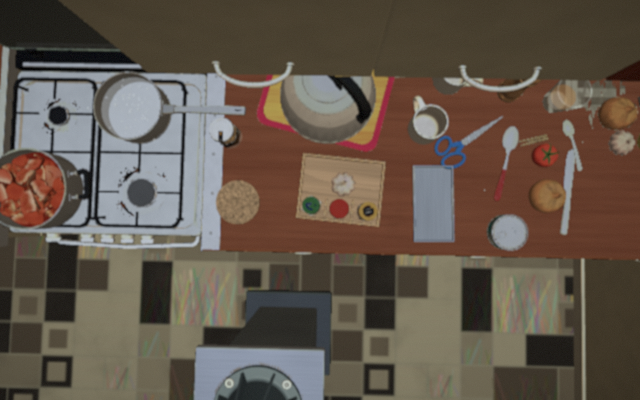

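View pics/s0.png

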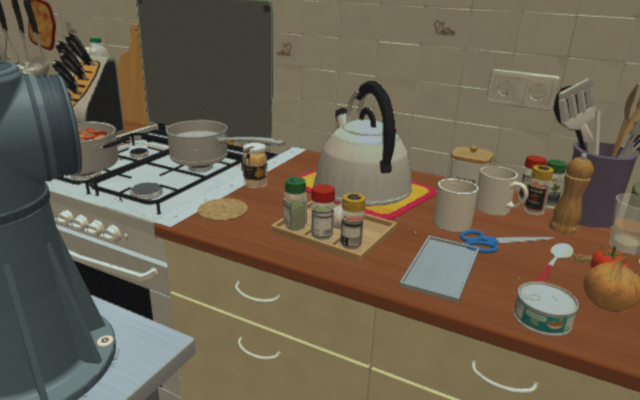

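Seen from the top: green jar at (311,205), red (339,208), yellow (367,212), garlic (344,183), mat (238,201), tray (433,203). The scene view shows all three jars upright.

```bash
python3 - <<'E'
from h import *
z=np.load('t0.npz');P=z['P'];img=z['img']
for n,(u,v) in dict(green=(311,205),red=(339,208),yel=(367,212),gar=(344,183),mat=(238,201),tray=(433,203),tTL=(415,167),tTR=(452,167),tBL=(415,240),tBR=(453,240),rTL=(304,155),rTR=(384,164),rBL=(297,218),rBR=(379,226)).items():
    print(n,P[v,u].round(3))
def blob(n,u,v,r,zlo,zhi):
    Q=P[v-r:v+r+1,u-r:u+r+1].reshape(-1,3);Q=Q[(Q[:,2]>zlo)&(Q[:,2]<zhi)]
    m=(Q.min(0)+Q.max(0))/2;print(n,len(Q),m.round(4),Q.mean(0).round(4),(Q.max(0)-Q.min(0)).round(3))
for n,u,v in (('green',311,205),('red',339,208),('yel',367,212)): blob(n,u,v,12,.09,.16)
blob('gar',344,183,13,.03,.09)
blob('mat',238,201,24,.003,.009)
# rack wall tops
Q=P[145:232,290:390].reshape(-1,3).astype(np.float32);Q=Q[(Q[:,2]>.012)&(Q[:,2]<.024)]
print('rack',cv2.minAreaRect(Q[:,:2].copy()))
Q=P[160:246,408:460].reshape(-1,3).astype(np.float32);Q=Q[(Q[:,2]>.0025)&(Q[:,2]<.02)]
print('tray',cv2.minAreaRect(Q[:,:2].copy()))
E
```

```text
green [ 0.503 -0.125  0.114]
red [ 0.497 -0.189  0.113]
yel [ 0.49  -0.252  0.111]
gar [ 0.559 -0.201  0.059]
mat [0.513 0.062 0.005]
tray [ 0.518 -0.425  0.004]
tTL [ 0.606 -0.378  0.011]
tTR [ 0.608 -0.471  0.008]
tBL [ 0.425 -0.381  0.004]
tBR [ 0.427 -0.474  0.009]
rTL [ 0.63  -0.101  0.019]
rTR [ 0.611 -0.3    0.019]
rBL [ 0.473 -0.086  0.002]
rBR [ 0.458 -0.292  0.001]
green 260 [ 0.502  -0.1241  0.106 ] [ 0.5022 -0.1239  0.1136] [0.039 0.039 0.025]
red 317 [ 0.4964 -0.1878  0.1055] [ 0.4959 -0.1878  0.1131] [0.043 0.044 0.027]
yel 284 [ 0.4921 -0.2523  0.1053] [ 0.4917 -0.2526  0.1117] [0.041 0.04  0.025]
gar 412 [ 0.5571 -0.1989  0.0485] [ 0.5566 -0.1977  0.045 ] [0.056 0.054 0.037]
mat 1148 [0.5111 0.0628 0.006 ] [0.5094 0.0649 0.0052] [0.119 0.123 0.006]
rack ((0.5459299087524414, -0.19334879517555237), (0.20688705146312714, 0.1621704399585724), 85.04169464111328)
tray ((0.5194341540336609, -0.426494836807251), (0.21273450553417206, 0.12799705564975739), 0.7481666207313538)
```

```bash
cat >> h.py <<'E'
def delta(a,b):
    """a,b: x,y,z (m), yaw(deg), tool down -> row in tool axes"""
    w=(np.array(b[:3])-a[:3])*1000;t=np.radians(a[3])
    c,s=np.cos(t),np.sin(t)
    return [round(v,1) for v in (c*w[0]+s*w[1],s*w[0]-c*w[1],-w[2],(a[3]-b[3]+180)%360-180)]
E
python3 - <<'E'
from h import *
S=(.174,.548,.231,162.37)
R={'yel':(.4915,-.253),'red':(.4965,-.188),'grn':(.5025,-.1235)}
T={'yel':(.578,-.425),'red':(.518,-.426),'grn':(.458,-.427)}
G=(.557,-.198,.2,0);M=(.512,.063,.2,0)
H=.2
print('start',delta(S,(*R['yel'],H,85)))
for k in R: print(k,'rack->tray',delta((*R[k],H,85),(*T[k],H,0)),'tray->rack',delta((*T[k],H,0),(*R[k],H,85)))
print('trayY->rackR',delta((*T['yel'],H,0),(*R['red'],H,85)),'trayR->rackG',delta((*T['red'],H,0),(*R['grn'],H,85)))
print('trayG->gar',delta((*T['grn'],H,0),G),'gar->mat',delta(G,M),'mat->trayG',delta(M,(*T['grn'],H,0)))
print('rackG->trayR',delta((*R['grn'],H,85),(*T['red'],H,0)),'rackR->trayY',delta((*R['red'],H,85),(*T['yel'],H,0)))
E
```

```text
start [np.float64(-545.2), np.float64(-667.2), np.float64(31.0), 77.4]
yel rack->tray [np.float64(-163.8), np.float64(101.2), np.float64(-0.0), 85] tray->rack [np.float64(-86.5), np.float64(-172.0), np.float64(-0.0), -85]
red rack->tray [np.float64(-235.2), np.float64(42.2), np.float64(-0.0), 85] tray->rack [np.float64(-21.5), np.float64(-238.0), np.float64(-0.0), -85]
grn rack->tray [np.float64(-306.2), np.float64(-17.9), np.float64(-0.0), 85] tray->rack [np.float64(44.5), np.float64(-303.5), np.float64(-0.0), -85]
trayY->rackR [np.float64(-81.5), np.float64(-237.0), np.float64(-0.0), -85] trayR->rackG [np.float64(-15.5), np.float64(-302.5), np.float64(-0.0), -85]
trayG->gar [np.float64(99.0), np.float64(-229.0), np.float64(-0.0), 0] gar->mat [np.float64(-45.0), np.float64(-261.0), np.float64(-0.0), 0] mat->trayG [np.float64(-54.0), np.float64(490.0), np.float64(-0.0), 0]
rackG->trayR [np.float64(-300.0), np.float64(41.8), np.float64(-0.0), 85] rackR->trayY [np.float64(-229.0), np.float64(101.8), np.float64(-0.0), 85]
```

>>> step_arm([
  [-48,-58,0,7],
  [-96,-116,0,14],
  [-144,-174,0,21],
  [-192,-232,0,28],
  [-240,-290,0,35],
  [-288,-348,0,42],
  [-336,-406,0,49],
  [-384,-464,10,56],
  [-432,-522,20,63],
  [-480,-580,31,70],
  [-515,-630,31,77.4],
  [-545,-667,31,77.4],
], claw=1, newtons=40)

```text
time_s: 1.6
ee_pos: [0.4518, -0.1496, 0.2061]
eef_rot: [-3.141, -0.0, 1.481]
force: [-0.3, 0.4, 0.5]
grip_width: 0.0854
gripper_force: 0.0
```

>>> step_arm([
  [0,0,0,0],
  [0,0,0,0],
  [0,0,0,0],
])

```text
time_s: 1.98
ee_pos: [0.4513, -0.1464, 0.2065]
eef_rot: [-3.141, -0.0, 1.484]
force: [-0.3, -0.3, -1.0]
grip_width: 0.0854
gripper_force: 0.0
```

The arm stopped short, so I'll re-plan from the measured pose and take a close look from there.

```bash
python3 - <<'E'
from h import *
c=cap('wrist','w0.png');P=cloud(c);np.savez('w0.npz',P=P,img=c['img'])
s=env.get_state();e=s['ee_pos'];y=np.degrees(s['eef_rot'][2]);print(e,y)
print(delta((*e,y),(.4915,-.253,.2,85)))
E
```

```text
[ 0.45147688 -0.14637295  0.20667001] 85.065310128434
[np.float64(-102.8), np.float64(49.0), np.float64(6.7), np.float64(0.1)]
```

View pics/w0.png

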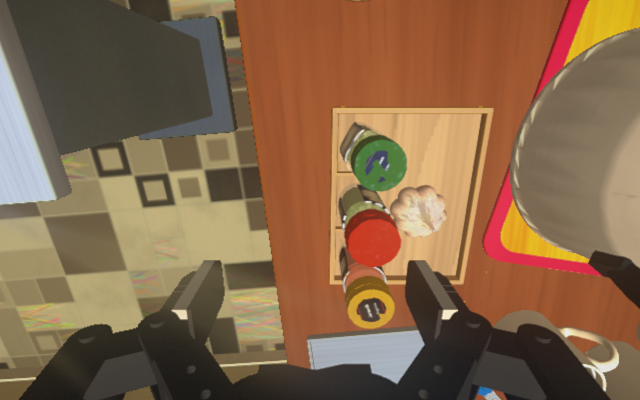

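The wrist view shows the caps: green (379,163), red (372,237), yellow (370,302), with the garlic at (419,211). I'll cross-check these with depth.

```bash
python3 - <<'E'
from h import *
z=np.load('w0.npz');P=z['P']
for n,u,v,zl,zh in (('green',379,163,.108,.12),('red',372,237,.108,.12),('yel',370,302,.106,.12),('gar',419,211,.02,.09)):
    r=34;Q=P[v-r:v+r+1,u-r:u+r+1].reshape(-1,3);Q=Q[(Q[:,2]>zl)&(Q[:,2]<zh)]
    if n=='gar': Q=Q[Q[:,0]>.52]
    c,rr=cv2.minEnclosingCircle(Q[:,:2].astype(np.float32));print(n,np.round(c,4),round(rr,4),Q[:,2].max().round(3),Q.mean(0).round(4))
E
```

```text
green [ 0.5034 -0.1213] 0.0206 0.117 [ 0.5031 -0.1202  0.1145]
red [ 0.4973 -0.1855] 0.0225 0.116 [ 0.4969 -0.184   0.114 ]
yel [ 0.4925 -0.2514] 0.0218 0.115 [ 0.4926 -0.2488  0.1121]
gar [ 0.5581 -0.1941] 0.0294 0.067 [ 0.5547 -0.189   0.0445]
```

>>> step_arm([
  [-50,25,3,0],
  [-103,49,6.7,0],
  [-103,49,6.7,0],
  [-103,49,6.7,0],
  [-103,49,6.7,0],
])

```text
time_s: 2.65
ee_pos: [0.4914, -0.253, 0.2002]
eef_rot: [3.141, -0.0, 1.485]
force: [-0.6, 0.4, 0.3]
grip_width: 0.0858
gripper_force: 0.0
```

>>> step_arm([
  [0,0,40,0],
  [0,0,75,0],
  [0,0,105,0],
  [0,0,120,0],
  [0,0,130,0],
  [0,0,130,0],
  [0,0,130,0],
])

```text
time_s: 3.52
ee_pos: [0.4922, -0.255, 0.071]
eef_rot: [3.14, 0.001, 1.483]
force: [-0.2, -0.3, 0.1]
grip_width: 0.0854
gripper_force: 0.0
```

>>> step_arm([
  [0,0,0,0],
  [0,0,0,0],
  [0,0,0,0],
  [0,0,0,0],
  [0,0,0,0],
  [0,0,0,0],
], claw=0, newtons=40)

```text
time_s: 4.28
ee_pos: [0.4918, -0.2548, 0.0704]
eef_rot: [3.141, 0.0, 1.483]
force: [-0.8, 0.9, 6.5]
grip_width: 0.0417
gripper_force: 40.5
```

>>> step_arm([
  [0,0,-30,0],
  [0,0,-70,0],
  [0,0,-110,0],
  [0,0,-130,0],
  [-20,12,-130,10],
  [-40,25,-130,20],
  [-65,40,-130,30],
  [-85,52,-130,40],
  [-105,65,-130,50],
  [-125,77,-130,60],
  [-145,90,-130,70],
  [-164,101,-130,80],
])

```text
time_s: 5.78
ee_pos: [0.5776, -0.4271, 0.1985]
eef_rot: [-3.14, 0.001, 0.081]
force: [1.2, 0.3, -1.5]
grip_width: 0.0418
gripper_force: 41.0
```

>>> step_arm([
  [0,0,0,5],
  [0,0,0,5],
  [0,0,0,5],
])

```text
time_s: 6.15
ee_pos: [0.5774, -0.4263, 0.1992]
eef_rot: [-3.141, 0.001, 0.001]
force: [0.1, -0.4, -0.8]
grip_width: 0.0414
gripper_force: 41.0
```

>>> step_arm([
  [0,0,40,0],
  [0,0,80,0],
  [0,0,105,0],
  [0,0,118,0],
  [0,0,126,0],
  [0,0,131,0],
  [0,0,131,0],
  [0,0,131,0],
])

```text
time_s: 7.15
ee_pos: [0.5781, -0.4272, 0.0699]
eef_rot: [3.14, -0.001, -0.001]
force: [1.1, 0.6, -1.2]
grip_width: 0.0422
gripper_force: 41.1
```

>>> step_arm([
  [0,0,0,0],
  [0,0,0,0],
  [0,0,0,0],
  [0,0,0,0],
], claw=1)

```text
time_s: 7.65
ee_pos: [0.5777, -0.4268, 0.0689]
eef_rot: [3.142, -0.0, -0.001]
force: [0.4, 0.4, -0.8]
grip_width: 0.0853
gripper_force: 0.0
```

>>> step_arm([
  [0,0,-20,0],
  [0,0,-50,0],
  [0,0,-90,0],
  [0,0,-131,0],
  [0,0,-131,0],
])

```text
time_s: 8.28
ee_pos: [0.5799, -0.4289, 0.2073]
eef_rot: [3.134, -0.008, -0.0]
force: [-0.2, 0.6, 0.3]
grip_width: 0.0855
gripper_force: 0.0
```

>>> step_arm([
  [-10,-30,0,-10],
  [-20,-60,0,-20],
  [-30,-90,0,-30],
  [-40,-120,0,-40],
  [-50,-150,0,-50],
  [-60,-180,0,-60],
  [-70,-210,0,-70],
  [-81.5,-236,0,-80],
  [-81.5,-236,0,-85],
  [-81.5,-236,0,-85],
  [-81.5,-236,0,-85],
])

```text
time_s: 9.65
ee_pos: [0.4963, -0.1909, 0.1999]
eef_rot: [3.142, 0.0, 1.481]
force: [-0.1, -0.8, -0.1]
grip_width: 0.0855
gripper_force: 0.0
```

>>> step_arm([
  [3,0,40,0],
  [3,0,75,0],
  [3,0,105,0],
  [3,0,120,0],
  [3,0,129,0],
  [3,0,129,0],
  [3,0,129,0],
])

```text
time_s: 10.52
ee_pos: [0.4973, -0.1882, 0.0719]
eef_rot: [3.14, 0.001, 1.483]
force: [0.7, -0.1, 0.1]
grip_width: 0.0854
gripper_force: 0.0
```

>>> step_arm([
  [0,0,0,0],
  [0,0,0,0],
  [0,0,0,0],
  [0,0,0,0],
  [0,0,0,0],
  [0,0,0,0],
], claw=0, newtons=40)

```text
time_s: 11.28
ee_pos: [0.4969, -0.1879, 0.0715]
eef_rot: [3.141, 0.0, 1.483]
force: [-0.8, 1.0, 6.4]
grip_width: 0.0438
gripper_force: 40.6
```

>>> step_arm([
  [0,0,-30,0],
  [0,0,-70,0],
  [0,0,-110,0],
  [0,0,-130,0],
  [-30,5,-130,10],
  [-60,10,-130,20],
  [-90,15,-130,30],
  [-120,20,-130,40],
  [-150,26,-130,50],
  [-180,32,-130,60],
  [-210,37,-130,70],
  [-236,42,-130,80],
])

```text
time_s: 12.78
ee_pos: [0.5174, -0.4273, 0.1998]
eef_rot: [-3.141, 0.001, 0.081]
force: [-0.9, -0.0, -1.7]
grip_width: 0.0438
gripper_force: 41.3
```

>>> step_arm([
  [0,0,0,5],
  [0,0,0,5],
  [0,0,0,5],
])

```text
time_s: 13.15
ee_pos: [0.5176, -0.426, 0.2004]
eef_rot: [-3.141, 0.001, 0.001]
force: [-0.2, -0.8, -1.9]
grip_width: 0.0437
gripper_force: 41.3
```

>>> step_arm([
  [0,0,40,0],
  [0,0,80,0],
  [0,0,105,0],
  [0,0,118,0],
  [0,0,126,0],
  [0,0,131,0],
  [0,0,131,0],
  [0,0,131,0],
])

```text
time_s: 14.15
ee_pos: [0.5181, -0.427, 0.0708]
eef_rot: [3.14, -0.001, -0.001]
force: [-0.1, -0.5, -1.3]
grip_width: 0.0434
gripper_force: 41.3
```

>>> step_arm([
  [0,0,0,0],
  [0,0,0,0],
  [0,0,0,0],
  [0,0,0,0],
], claw=1)

```text
time_s: 14.65
ee_pos: [0.5177, -0.4265, 0.0699]
eef_rot: [3.142, -0.0, -0.001]
force: [-0.3, 0.4, 0.3]
grip_width: 0.0857
gripper_force: 0.0
```

>>> step_arm([
  [0,0,-20,0],
  [0,0,-50,0],
  [0,0,-90,0],
  [0,0,-131,0],
  [0,0,-131,0],
])

```text
time_s: 15.28
ee_pos: [0.5198, -0.4287, 0.2077]
eef_rot: [3.134, -0.007, -0.0]
force: [0.0, -0.3, 0.4]
grip_width: 0.0856
gripper_force: 0.0
```

>>> step_arm([
  [-2,-35,0,-10],
  [-4,-70,0,-20],
  [-6,-105,0,-30],
  [-8,-140,0,-40],
  [-10,-175,0,-50],
  [-12,-210,0,-60],
  [-14,-245,0,-70],
  [-15,-280,0,-80],
  [-15.5,-303,0,-85],
  [-15.5,-303,0,-85],
  [-15.5,-303,0,-85],
  [-15.5,-303,0,-85],
])

```text
time_s: 16.77
ee_pos: [0.5024, -0.1244, 0.2009]
eef_rot: [-3.142, 0.0, 1.481]
force: [-0.9, 0.3, 0.3]
grip_width: 0.0854
gripper_force: 0.0
```

>>> step_arm([
  [2,0,40,0],
  [2,0,75,0],
  [2,0,105,0],
  [2,0,120,0],
  [2,0,130,0],
  [2,0,130,0],
  [2,0,130,0],
])

```text
time_s: 17.65
ee_pos: [0.5034, -0.1219, 0.0719]
eef_rot: [3.14, 0.001, 1.483]
force: [-0.2, 0.6, 0.3]
grip_width: 0.0856
gripper_force: 0.0
```

>>> step_arm([
  [0,0,0,0],
  [0,0,0,0],
  [0,0,0,0],
  [0,0,0,0],
  [0,0,0,0],
  [0,0,0,0],
], claw=0, newtons=40)

```text
time_s: 18.4
ee_pos: [0.5031, -0.1217, 0.0717]
eef_rot: [3.141, 0.001, 1.483]
force: [-0.3, 0.4, 6.0]
grip_width: 0.0437
gripper_force: 40.4
```

>>> step_arm([
  [0,0,-30,0],
  [0,0,-70,0],
  [0,0,-110,0],
  [0,0,-130,0],
  [-38,-2,-130,10],
  [-76,-4,-130,20],
  [-114,-6,-130,30],
  [-152,-8,-130,40],
  [-190,-11,-130,50],
  [-228,-13,-130,60],
  [-268,-15,-130,70],
  [-307,-18,-130,80],
])

```text
time_s: 19.9
ee_pos: [0.4573, -0.4268, 0.2003]
eef_rot: [-3.141, 0.0, 0.081]
force: [-0.1, 0.2, 0.0]
grip_width: 0.0437
gripper_force: 41.5
```

>>> step_arm([
  [0,0,0,5],
  [0,0,0,5],
  [0,0,0,5],
])

```text
time_s: 20.27
ee_pos: [0.4577, -0.4251, 0.2005]
eef_rot: [-3.141, 0.0, 0.002]
force: [0.8, 0.5, -0.4]
grip_width: 0.0436
gripper_force: 41.5
```

>>> step_arm([
  [0,0,40,0],
  [0,0,80,0],
  [0,0,105,0],
  [0,0,118,0],
  [0,0,126,0],
  [0,0,131,0],
  [0,0,131,0],
  [0,0,131,0],
])

```text
time_s: 21.28
ee_pos: [0.4581, -0.4262, 0.0707]
eef_rot: [3.14, -0.001, -0.0]
force: [-0.5, 0.0, -1.2]
grip_width: 0.0439
gripper_force: 41.5
```

>>> step_arm([
  [0,0,0,0],
  [0,0,0,0],
  [0,0,0,0],
  [0,0,0,0],
], claw=1)

```text
time_s: 21.78
ee_pos: [0.4577, -0.4258, 0.0699]
eef_rot: [3.142, -0.0, -0.001]
force: [-0.8, 1.1, 0.2]
grip_width: 0.0855
gripper_force: 0.0
```

>>> step_arm([
  [0,0,-20,0],
  [0,0,-50,0],
  [0,0,-90,0],
  [0,0,-131,0],
  [0,0,-131,0],
])

```text
time_s: 22.4
ee_pos: [0.4595, -0.4281, 0.2073]
eef_rot: [3.134, -0.006, -0.0]
force: [-0.2, -0.0, -0.0]
grip_width: 0.0858
gripper_force: 0.0
```

>>> step_arm([
  [20,-50,0,0],
  [40,-100,0,0],
  [60,-150,0,0],
  [80,-190,0,0],
  [99,-230,0,0],
  [99,-230,0,0],
  [99,-230,0,0],
  [99,-230,0,0],
  [99,-230,0,0],
])

```text
time_s: 23.52
ee_pos: [0.5564, -0.1968, 0.2008]
eef_rot: [3.142, 0.0, -0.002]
force: [0.1, -0.7, 0.4]
grip_width: 0.0856
gripper_force: 0.0
```

```bash
python3 - <<'E'
from h import *
c=cap('wrist','w1.png');P=cloud(c);np.savez('w1.npz',P=P,img=c['img'])
t=cap('top','t1.png');np.savez('t1.npz',P=cloud(t),img=t['img'])
print(env.get_state()['ee_pos'])
E
```

```text
[ 0.55653088 -0.19655817  0.20080078]
```

View pics/w1.png

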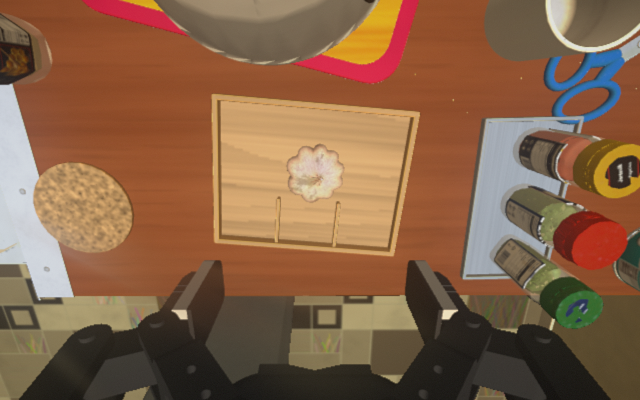

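View pics/t1.png

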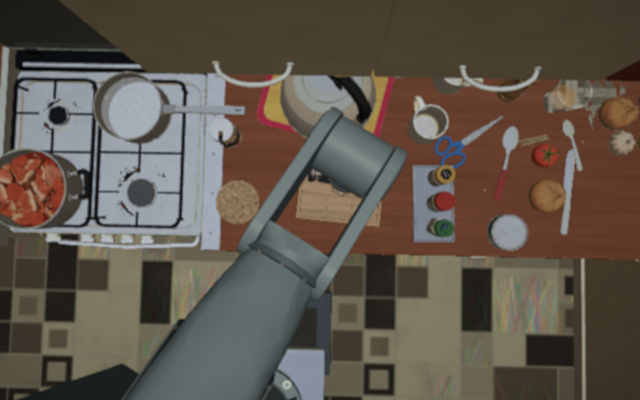

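The jars stand upright on the tray (top view: caps at (444,175), (444,201), (444,228)). In the wrist view the garlic is untouched at (315,173) and the mat is at (83,207).

```bash
python3 - <<'E'
from h import *
z=np.load('w1.npz');P=z['P'];hsv=cv2.cvtColor(z['img'],cv2.COLOR_RGB2HSV)
print('mat',P[207,83].round(4),[P[v,u].round(4) for u,v in ((36,207),(131,207),(83,164),(83,250))])
Q=P[140:206,283:348].reshape(-1,3)
for lo in (.015,.03,.05):
    q=Q[(Q[:,2]>lo)&(Q[:,2]<.09)];c,r=cv2.minEnclosingCircle(q[:,:2].astype(np.float32));print('gar',lo,len(q),np.round(c,4),round(r,4),q.mean(0).round(4),q[:,2].max())
P=np.load('t1.npz')['P']
for n,u,v in (('yel',444,175),('red',444,201),('grn',444,228)):
    q=P[v-11:v+12,u-11:u+12].reshape(-1,3);q=q[q[:,2]>.1];print(n,np.round(cv2.minEnclosingCircle(q[:,:2].astype(np.float32))[0],4),q[:,2].max().round(3))
P=np.load('t0.npz')['P'];print('mat top',*[P[v,u].round(3) for u,v in ((217,201),(259,201),(238,180),(238,223))])
E
```

```text
mat [0.5133 0.0661 0.0048] [array([0.5139, 0.118 , 0.0062]), array([0.5132, 0.0118, 0.0047]), array([0.5635, 0.0525, 0.0074]), array([0.459 , 0.0786, 0.0051])]
gar 0.015 2485 [ 0.5522 -0.2022] 0.0384 [ 0.5633 -0.1963  0.0452] 0.06584826943747679
gar 0.03 2445 [ 0.5597 -0.196 ] 0.0301 [ 0.5631 -0.1962  0.0455] 0.06584826943747679
gar 0.05 566 [ 0.5584 -0.1968] 0.0145 [ 0.5591 -0.1968  0.0536] 0.06584826943747679
yel [ 0.5282 -0.3077] 1.148
red [ 0.4952 -0.3078] 1.148
grn [ 0.4614 -0.3071] 1.148
mat top [0.512 0.114 0.006] [ 0.514  0.01  -0.   ] [ 0.566  0.065 -0.004] [0.458 0.06  0.006]
```

>>> step_arm([
  [1.5,0,50,0],
  [1.5,0,100,0],
  [1.5,0,135,0],
  [1.5,0,160,0],
  [1.5,0,180,0],
  [1.5,0,190,0],
  [1.5,0,194,0],
  [1.5,0,194,0],
  [1.5,0,194,0],
])

```text
time_s: 24.75
ee_pos: [0.559, -0.1962, 0.0078]
eef_rot: [3.141, -0.001, -0.001]
force: [1.0, -0.4, -0.4]
grip_width: 0.0855
gripper_force: 0.0
```

>>> step_arm([
  [0,0,0,0],
  [0,0,0,0],
  [0,0,0,0],
  [0,0,0,0],
  [0,0,0,0],
  [0,0,0,0],
], claw=0, newtons=25)

```text
time_s: 25.5
ee_pos: [0.5587, -0.1961, 0.0077]
eef_rot: [3.141, -0.001, -0.0]
force: [-1.3, 0.0, 5.4]
grip_width: 0.0553
gripper_force: 26.2
```

>>> step_arm([
  [0,0,-15,0],
  [0,0,-40,0],
  [0,0,-70,0],
  [0,0,-70,0],
])

```text
time_s: 26.0
ee_pos: [0.5605, -0.1969, 0.0803]
eef_rot: [3.138, -0.005, -0.0]
force: [-1.2, 0.0, 0.3]
grip_width: 0.0553
gripper_force: 26.6
```

>>> step_arm([
  [-8,-45,0,0],
  [-17,-95,0,0],
  [-26,-145,0,0],
  [-34,-195,0,0],
  [-41,-235,0,0],
  [-45,-260,0,0],
  [-45,-260,0,0],
  [-45,-260,0,0],
  [-45,-260,0,0],
  [-45,-260,0,0],
])

```text
time_s: 27.25
ee_pos: [0.5137, 0.0634, 0.0768]
eef_rot: [3.142, 0.0, -0.002]
force: [0.3, 0.1, -0.9]
grip_width: 0.0552
gripper_force: 26.7
```

>>> step_arm([
  [0,0,25,0],
  [0,0,45,0],
  [0,0,58,0],
  [0,0,66,0],
  [0,0,70,0],
  [0,0,70,0],
  [0,0,70,0],
])

```text
time_s: 28.12
ee_pos: [0.5139, 0.0642, 0.0073]
eef_rot: [3.142, -0.001, -0.001]
force: [0.5, -0.1, 0.4]
grip_width: 0.0551
gripper_force: 26.7
```

>>> step_arm([
  [0,0,0,0],
  [0,0,0,0],
  [0,0,0,0],
  [0,0,0,0],
  [0,0,0,0],
], claw=1)

```text
time_s: 28.75
ee_pos: [0.5135, 0.0642, 0.0069]
eef_rot: [-3.142, 0.0, -0.001]
force: [0.8, -0.7, 0.4]
grip_width: 0.0856
gripper_force: 0.0
```

>>> step_arm([
  [0,0,-15,0],
  [0,0,-45,0],
  [0,0,-90,0],
  [0,0,-140,0],
  [0,0,-193,0],
  [0,0,-193,0],
  [0,0,-193,0],
])

```text
time_s: 29.62
ee_pos: [0.5133, 0.0643, 0.2002]
eef_rot: [3.142, -0.001, -0.001]
force: [-0.1, -0.1, -1.4]
grip_width: 0.0852
gripper_force: 0.0
```

```bash
python3 - <<'E'
from h import *
c=cap('wrist','w2.png');P=cloud(c);np.savez('w2.npz',P=P)
t=cap('top');t=cap('top');np.savez('t2.npz',P=cloud(t))
print(env.get_state()['ee_pos'])
E
```

```text
[0.51241345 0.06434631 0.19838667]
```

View pics/w2.png

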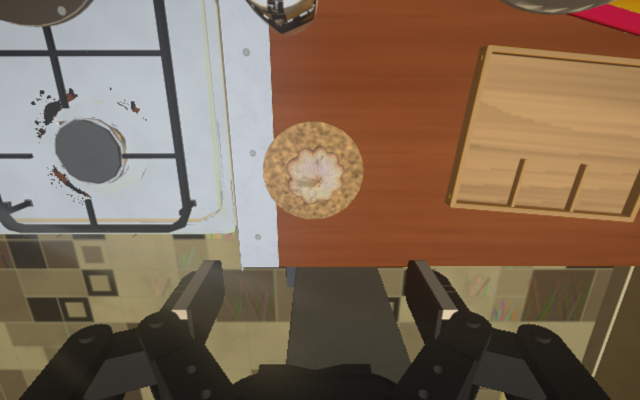

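The garlic sits at (314,173), centred on the mat at (313,170). Next, return the jars, green first.

>>> step_arm([
  [-6,50,0,0],
  [-12,105,0,0],
  [-18,160,0,0],
  [-25,215,0,0],
  [-31,270,0,0],
  [-37,325,0,0],
  [-43,380,0,0],
  [-49,435,0,0],
  [-55,490,0,0],
  [-55,490,0,0],
  [-55,490,0,0],
  [-55,490,0,0],
])

```text
time_s: 31.28
ee_pos: [0.4584, -0.4241, 0.1993]
eef_rot: [-3.14, 0.001, 0.001]
force: [-0.8, 0.8, 0.8]
grip_width: 0.0854
gripper_force: 0.0
```

```bash
python3 - <<'E'
from h import *
c=cap('wrist','w3.png');P=cloud(c);h=cv2.cvtColor(c['img'],cv2.COLOR_RGB2HSV)
q=P[(P[...,2]>.098)&(P[...,2]<.125)&(P[...,1]<-.36)&(P[...,1]>-.5)&(P[...,0]<.64)&(P[...,0]>.4)]
for a,b in ((.42,.488),(.488,.548),(.548,.62)):
    s=q[(q[:,0]>a)&(q[:,0]<b)];print(len(s),len(s) and np.round(cv2.minEnclosingCircle(s[:,:2].astype(np.float32)),3) if 0 else (s[:,:2].min(0)+s[:,:2].max(0))/2, np.ptp(s,0))
print(env.get_state()['ee_pos'])
E
```

```text
2245 [ 0.45795894 -0.4258432 ] [0.04073983 0.04071277 0.01711055]
3124 [ 0.51959201 -0.42632702] [0.04507076 0.04568232 0.01688003]
3395 [ 0.57714092 -0.42696432] [0.03614007 0.04194193 0.01533432]
[ 0.45859278 -0.42416824  0.19958305]
```

View pics/w3.png

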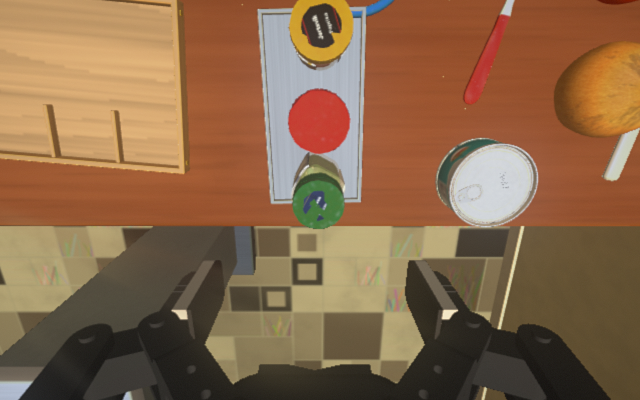

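The jars stand at the expected spots: green cap (318,202), red (318,120), yellow (321,28).

>>> step_arm([
  [0,1.5,40,0],
  [0,1.5,75,0],
  [0,1.5,105,0],
  [0,1.5,120,0],
  [0,1.5,129,0],
  [0,1.5,129,0],
  [0,1.5,129,0],
])

```text
time_s: 32.2
ee_pos: [0.4588, -0.428, 0.0722]
eef_rot: [3.14, -0.001, -0.001]
force: [-1.0, -0.0, -0.2]
grip_width: 0.0853
gripper_force: 0.0
```

>>> step_arm([
  [0,0,0,0],
  [0,0,0,0],
  [0,0,0,0],
  [0,0,0,0],
  [0,0,0,0],
  [0,0,0,0],
], claw=0, newtons=40)

```text
time_s: 32.95
ee_pos: [0.4585, -0.4275, 0.0717]
eef_rot: [3.141, -0.001, -0.001]
force: [-0.9, 1.2, 6.1]
grip_width: 0.0437
gripper_force: 40.8
```

>>> step_arm([
  [0,0,-30,0],
  [0,0,-70,0],
  [0,0,-110,0],
  [0,0,-130,0],
  [5,-38,-130,-10],
  [10,-76,-130,-20],
  [15,-114,-130,-30],
  [20,-152,-130,-40],
  [26,-190,-130,-50],
  [32,-228,-130,-60],
  [38,-266,-130,-70],
  [45,-304,-130,-80],
])

```text
time_s: 34.45
ee_pos: [0.5028, -0.1218, 0.1998]
eef_rot: [-3.14, -0.001, 1.401]
force: [0.4, 0.2, -0.8]
grip_width: 0.0436
gripper_force: 41.2
```

>>> step_arm([
  [0,0,0,-5],
  [0,0,0,-5],
  [0,0,0,-5],
])

```text
time_s: 34.83
ee_pos: [0.503, -0.1235, 0.2003]
eef_rot: [-3.141, -0.0, 1.481]
force: [-0.5, -0.2, -0.3]
grip_width: 0.0432
gripper_force: 41.2
```

>>> step_arm([
  [1,0,40,0],
  [1,0,80,0],
  [1,0,105,0],
  [1,0,116,0],
  [1,0,123,0],
  [1,0,127,0],
  [1,0,127,0],
  [1,0,127,0],
])

```text
time_s: 35.83
ee_pos: [0.5039, -0.1224, 0.0745]
eef_rot: [3.14, 0.0, 1.483]
force: [0.6, -0.4, -0.9]
grip_width: 0.0435
gripper_force: 41.2
```

>>> step_arm([
  [0,0,0,0],
  [0,0,0,0],
  [0,0,0,0],
  [0,0,0,0],
], claw=1)

```text
time_s: 36.33
ee_pos: [0.5035, -0.1223, 0.0739]
eef_rot: [3.141, 0.0, 1.483]
force: [0.5, 0.3, 0.5]
grip_width: 0.0858
gripper_force: 0.0
```

>>> step_arm([
  [0,0,-20,0],
  [0,0,-50,0],
  [0,0,-90,0],
  [0,0,-127,0],
  [0,0,-127,0],
])

```text
time_s: 36.95
ee_pos: [0.5055, -0.1232, 0.2044]
eef_rot: [3.135, 0.003, 1.483]
force: [-0.0, -0.8, 0.2]
grip_width: 0.0851
gripper_force: 0.0
```

>>> step_arm([
  [-33,5,0,10],
  [-66,10,0,20],
  [-99,15,0,30],
  [-132,20,0,40],
  [-165,25,0,50],
  [-198,30,0,60],
  [-231,35,0,70],
  [-265,40,0,80],
  [-302,42,0,85],
  [-302,42,0,85],
  [-302,42,0,85],
  [-302,42,0,85],
])

```text
time_s: 38.45
ee_pos: [0.5189, -0.4254, 0.2004]
eef_rot: [-3.141, 0.001, 0.001]
force: [-0.5, -0.1, 0.4]
grip_width: 0.0854
gripper_force: 0.0
```

>>> step_arm([
  [0,0,40,0],
  [0,0,75,0],
  [0,0,105,0],
  [0,0,120,0],
  [0,0,130,0],
  [0,0,130,0],
  [0,0,130,0],
])

```text
time_s: 39.33
ee_pos: [0.5194, -0.4274, 0.0722]
eef_rot: [3.14, -0.001, -0.001]
force: [0.3, -0.1, 0.3]
grip_width: 0.0854
gripper_force: 0.0
```

>>> step_arm([
  [0,0,0,0],
  [0,0,0,0],
  [0,0,0,0],
  [0,0,0,0],
  [0,0,0,0],
  [0,0,0,0],
], claw=0, newtons=40)

```text
time_s: 40.08
ee_pos: [0.5191, -0.4272, 0.0715]
eef_rot: [3.141, -0.001, -0.001]
force: [-0.1, 0.4, 4.7]
grip_width: 0.0439
gripper_force: 41.2
```

>>> step_arm([
  [0,0,-30,0],
  [0,0,-70,0],
  [0,0,-110,0],
  [0,0,-130,0],
  [-2,-30,-130,-10],
  [-5,-60,-130,-20],
  [-8,-90,-130,-30],
  [-11,-120,-130,-40],
  [-14,-150,-130,-50],
  [-17,-180,-130,-60],
  [-19,-210,-130,-70],
  [-21.5,-239,-130,-80],
])

```text
time_s: 41.58
ee_pos: [0.4966, -0.1863, 0.1994]
eef_rot: [-3.139, -0.001, 1.401]
force: [-0.1, -0.4, -2.3]
grip_width: 0.044
gripper_force: 41.2
```

>>> step_arm([
  [0,0,0,-5],
  [0,0,0,-5],
  [0,0,0,-5],
])

```text
time_s: 41.95
ee_pos: [0.4972, -0.1879, 0.2002]
eef_rot: [-3.141, -0.0, 1.481]
force: [0.2, -0.6, -1.9]
grip_width: 0.0437
gripper_force: 41.2
```

Next leg: place the red jar, then go to yellow at the far end of the tray (0.577,-0.427).

>>> step_arm([
  [1,0,40,0],
  [1,0,80,0],
  [1,0,105,0],
  [1,0,116,0],
  [1,0,123,0],
  [1,0,127,0],
  [1,0,127,0],
  [1,0,127,0],
])

```text
time_s: 42.95
ee_pos: [0.498, -0.1871, 0.0746]
eef_rot: [3.14, 0.001, 1.483]
force: [0.3, -0.2, -0.6]
grip_width: 0.0438
gripper_force: 41.2
```

>>> step_arm([
  [0,0,0,0],
  [0,0,0,0],
  [0,0,0,0],
  [0,0,0,0],
], claw=1)

```text
time_s: 43.45
ee_pos: [0.4976, -0.1868, 0.0739]
eef_rot: [3.142, 0.0, 1.483]
force: [0.2, -0.2, 1.2]
grip_width: 0.0854
gripper_force: 0.0
```

>>> step_arm([
  [0,0,-20,0],
  [0,0,-50,0],
  [0,0,-90,0],
  [0,0,-127,0],
  [0,0,-127,0],
])

```text
time_s: 44.08
ee_pos: [0.4995, -0.188, 0.2045]
eef_rot: [3.135, 0.003, 1.483]
force: [0.0, -0.4, 0.3]
grip_width: 0.0853
gripper_force: 0.0
```

>>> step_arm([
  [-26,12,0,10],
  [-52,24,0,20],
  [-78,36,0,30],
  [-104,48,0,40],
  [-130,60,0,50],
  [-156,72,0,60],
  [-182,84,0,70],
  [-208,95,0,80],
  [-231,101,0,85],
  [-231,101,0,85],
  [-231,101,0,85],
  [-231,101,0,85],
])

```text
time_s: 45.58
ee_pos: [0.5779, -0.4246, 0.2006]
eef_rot: [-3.141, 0.0, 0.001]
force: [0.0, -0.9, 0.1]
grip_width: 0.0852
gripper_force: 0.0
```

>>> step_arm([
  [0,1,40,0],
  [0,1,75,0],
  [0,1,105,0],
  [0,1,120,0],
  [0,1,130,0],
  [0,1,130,0],
  [0,1,130,0],
])

```text
time_s: 46.45
ee_pos: [0.5786, -0.4274, 0.0724]
eef_rot: [3.14, -0.002, -0.0]
force: [-0.2, -0.1, -0.1]
grip_width: 0.0854
gripper_force: 0.0
```

>>> step_arm([
  [0,0,0,0],
  [0,0,0,0],
  [0,0,0,0],
  [0,0,0,0],
  [0,0,0,0],
  [0,0,0,0],
], claw=0, newtons=40)

```text
time_s: 47.2
ee_pos: [0.5782, -0.4271, 0.0715]
eef_rot: [3.141, -0.001, -0.001]
force: [-0.1, -1.5, 4.5]
grip_width: 0.0416
gripper_force: 40.7
```

>>> step_arm([
  [0,0,-30,0],
  [0,0,-70,0],
  [0,0,-110,0],
  [0,0,-130,0],
  [-10,-22,-130,-10],
  [-21,-44,-130,-20],
  [-32,-66,-130,-30],
  [-43,-88,-130,-40],
  [-54,-110,-130,-50],
  [-65,-132,-130,-60],
  [-76,-154,-130,-70],
  [-86,-173,-130,-80],
])

```text
time_s: 48.7
ee_pos: [0.4909, -0.2522, 0.1993]
eef_rot: [-3.139, -0.001, 1.402]
force: [-0.2, 0.6, -1.6]
grip_width: 0.0415
gripper_force: 40.8
```

>>> step_arm([
  [0,0,0,-5],
  [0,0,0,-5],
  [0,0,0,-5],
])

```text
time_s: 49.08
ee_pos: [0.4918, -0.2536, 0.2002]
eef_rot: [-3.141, -0.001, 1.481]
force: [0.4, 0.6, -0.4]
grip_width: 0.0416
gripper_force: 40.9
```

>>> step_arm([
  [1,0.5,40,0],
  [1,0.5,80,0],
  [1,0.5,105,0],
  [1,0.5,116,0],
  [1,0.5,123,0],
  [1,0.5,127,0],
  [1,0.5,127,0],
  [1,0.5,127,0],
])

```text
time_s: 50.08
ee_pos: [0.493, -0.2531, 0.0746]
eef_rot: [3.14, 0.001, 1.483]
force: [0.1, 0.6, -1.4]
grip_width: 0.042
gripper_force: 41.0
```

>>> step_arm([
  [0,0,0,0],
  [0,0,0,0],
  [0,0,0,0],
  [0,0,0,0],
], claw=1)

```text
time_s: 50.58
ee_pos: [0.4926, -0.2528, 0.0739]
eef_rot: [3.141, 0.0, 1.483]
force: [0.3, -0.6, 0.5]
grip_width: 0.0854
gripper_force: 0.0
```

>>> step_arm([
  [0,0,-20,0],
  [0,0,-50,0],
  [0,0,-90,0],
  [0,0,-127,0],
  [0,0,-127,0],
])

```text
time_s: 51.2
ee_pos: [0.4944, -0.2542, 0.2046]
eef_rot: [3.136, 0.004, 1.483]
force: [0.2, 0.5, -0.3]
grip_width: 0.0854
gripper_force: 0.0
```

>>> step_arm([
  [-40,0,-10,0],
  [-80,0,-20,0],
  [-130,0,-30,0],
  [-180,0,-30,0],
  [-230,0,-30,0],
  [-230,0,-30,0],
  [-230,0,-30,0],
  [-230,0,-30,0],
])

```text
time_s: 52.2
ee_pos: [0.4727, -0.4804, 0.2304]
eef_rot: [-3.141, -0.001, 1.484]
force: [-0.2, -0.6, 0.0]
grip_width: 0.0856
gripper_force: 0.0
```

```bash
python3 - <<'E'
from h import *
c=cap('top','t3.png');P=cloud(c)
def blob(n,u,v,r,zlo,zhi):
    Q=P[v-r:v+r+1,u-r:u+r+1].reshape(-1,3);Q=Q[(Q[:,2]>zlo)&(Q[:,2]<zhi)]
    print(n,len(Q),((Q.min(0)+Q.max(0))/2).round(4),Q.mean(0).round(4)) if len(Q) else print(n,0)
for n,u,v in (('green',311,205),('red',339,208),('yel',367,212)): blob(n,u,v,12,.09,.16)
blob('gar',240,199,16,.03,.09)
print(env.get_state()['ee_pos'])
E
```

```text
green 259 [ 0.5019 -0.1248  0.106 ] [ 0.5023 -0.125   0.1134]
red 316 [ 0.4976 -0.1877  0.1068] [ 0.4971 -0.1877  0.1128]
yel 285 [ 0.4943 -0.2515  0.1052] [ 0.4934 -0.2512  0.1117]
gar 407 [0.5129 0.0616 0.0474] [0.5129 0.0604 0.0435]
[ 0.47284096 -0.48047866  0.23074694]
```

View pics/t3.png

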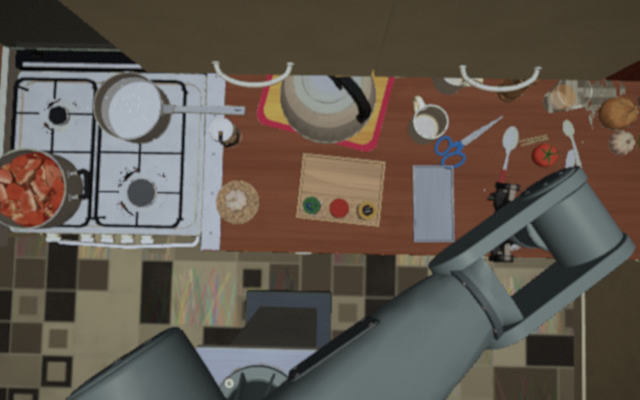

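All three jars are back within about 2 mm of their starting spots ((311,205), (339,208), (367,211)), the garlic is centred on the mat at (238,200), and the arm is clear.

```bash
python3 -c "
from rig import env
print(env.finish_job())"
```

```text
the job is handed in; nothing more can be done
None
```

I handed the job in at about 52 s: the last camera check showed the garlic centred on the cork mat and all three jars upright in their own pockets, within about 2 mm of where they started; the hand-in returned no verdict.

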